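# Set up a light-transmission bench

### The arm

A 7-joint arm with a two-finger parallel gripper is mounted at the origin on a cart in front of the work surface, level with it; the furniture and walls round the work are solid. World frame = base frame: x ahead of the robot, y to its left, z up, the work surface at z = 0. Lengths are in m, angles in rad, forces in N, time in s.
With the tool pointing down it reaches from about 0.35 to 0.9 m from the base axis. Payload 7.2 kg.
Tool frame: the origin (TCP) lies midway between the tips of the shut fingers; the grasp point (between the pads) lies 19 mm behind it; z points along the fingers, y is the line along which they close (so a half turn about z gives the same grasp; the last joint's range is limited). The gripper opens to 85 mm and grips with 20 to 120 N. Pads are 22 mm wide; open, the fingers measure 114 mm over their backs; the gripper's body (76 mm by 85 mm) begins 54 mm behind the grasp point. The pads swing forward as they close: fully open they stand 13 mm farther back than shut.
Start: joints at [-1.234, 0.411, -0.013, 1.596, 0.006, 1.134, -0.082], TCP at [0.246, 0.574, 0.231] pointing down, gripper open.
Joint ranges: [-2.95, 2.95], [-0.29, 1.99], [-1.47, 1.44], [0.14, 2.54], [-1.03, 4.17], [0.13, 1.85], [-2.86, 2.86]. Speed limits (rad/s): [2.39, 2.39, 3.01, 3.01, 3.14, 3.14, 3.14].

### API

Orientations are given as a rotation vector (axis times angle).
In Python, from rig import robot gives the robot as it stands.
- The arm moves only by the shell command python3 -m crank 'ROWS' [OPENING] [FORCE]. ROWS is JSON, a list that holds one entry, the list of rows, each a list of 6 numbers: the shift along the world's x, y, z in mm, then the turn, a rotation vector about the world's x, y, z in degrees. In form: [[[dx, dy, dz, ax, ay, az], ...]]. A call has 1 to 10 rows; each row is the pose to reach, as a shift and turn from the pose commanded when the call began; what a row does not reach only later rows make up. A row lasts 1/8 s, in which the tool goes at most 62.5 mm and 10.7 degrees, less where a joint would pass 70% of its speed; a pose out of reach is approached as far as the arm can. A call with a gripper value outside its range is refused whole. OPENING is the closure, from -1 (fully open) to 1 (shut), set as the call begins (- or left out, the last holds). The fingers move at their own pace and stop on an object; FORCE is the grip in N (left out, the last holds). Time passes only in rows, so rows that repeat a pose let the fingers close. It gives the time, the measured TCP pose, the force, the opening and the grip force at its end, in the units of the state.
- robot.observe(): the state, without advancing time (a new reading comes with each control period).
- robot.get_image(name): name is "side" or "top" or "wrist"; returns the picture (400x640x3 uint8, blue, green, red); there is no depth.
- robot.camera_params(name): a dict with "intrinsics" (3x3 intrinsics, pixels), "cam_to_world" (4x4, takes a point from camera to world coordinates). Camera axes: x right, y down, z forward; pixel columns grow to the right and rows downward; lengths in m; the calibration is good to about 2 mm. A picture is of the moment at which its call begins: read the wrist's pose just before it. camera_params takes no time and is no camera call; for the wrist camera it gives the pose at the moment of the call.
- robot.close_job(): hands the job in; it is judged then, once.
Trained networks look in the newest picture that a camera, given by its name, has taken for a name from the list of things; names that differ only in an ending like _2 or _b are one class to them, and where a whole thing is asked for, a point or a joint stands for the part that bears it (a point fixed in the world has none). Each returns a list of dicts, best first, with "score" (0 to 1); they miss things now and then, are a little off and sometimes report something else, mostly with a low value. They report only what shows in the picture. A call takes as long as a camera call. They do not tell look-alikes from the thing itself.
- robot.boxes_of(thing, camera): "uv" ([column, row] in pixels, amid what is visible of it).
The state is a dict: "time": time; "q": joint angles; "dq": joint speeds; "tau": joint torques, N m; "tool_pos": TCP position; "eef_rot": TCP orientation; "wrist_force": force on the tool from outside, world axes, zero at the start; "torque": the same for the moment, N m; "gripper_width": opening from 0.0 (shut) to 1.0 (fully open); "grip_force": force on a finger pad.
Only numpy, scipy, OpenCV 4.12 (cv2) and the standard library are available. Lean on these libraries where they do the work, as an engineer would, in place of code of your own. Each camera call takes 0.05 s, during which the arm holds its last target. There are 200 camera calls.

### The job

Set up the optical rail for a transmission reading: between the lamp and the detector that stand on it, seat the lens on the rail at its focal length of 80 mm from the lamp and the vial holder 80 mm from the detector (both centre to centre along the rail), and the iris between lens and holder, clear of both. Each carrier must straddle the rail and sit down flat on it, facing along it. Then stand the reference vial in the holder's pocket; keep the vial upright and leave the other things on the bench where they lie.

Things in the scene. Friction and masses are not known exactly. Their poses are not given: they have to be found in the camera images.
- rail: Aluminium optical rail fixed to the bench, 420 mm long, crosswise to the robot. Origin: centre of its underside; x along it, z up. Flange 60 mm wide, 5 mm high; on it a bar 36 mm wide up to 14 mm, then bevels to a flat top 20 mm wide at 26 mm. A seated carrier rests on the flat top, its underside 12 mm above the bench, with 2 mm side play; the bevels guide it in from up to 8 mm off line.
- lamp: Lamp, fixed on the rail near either end: upright black tube 40 mm across with aluminium fins, top 129 mm above the bench, and a stub beam tube on each side along the rail (to 28 mm from its axis), on a carrier like the loose ones. Origin: on its axis, 12 mm above the bench; x along the rail, z up.
- detector: Detector, fixed on the rail near the other end: white ball 54 mm across with a dark seam, a black barrel with brass tip on top (to 140 mm above the bench) and a port on each side along the rail (to 30 mm from its axis), on a carrier like the loose ones. Origin: on its axis, 12 mm above the bench; x along the rail, z up.
- lens_center (a point): Glass lens in a ring between black upright cheeks, on an aluminium carrier (36 mm along x, 60 along y, 24 high; channel along x underneath 40 mm wide, 14 deep; clamp screw 11 mm out at +y). Point: lens centre, 74 mm above the carrier's underside; x light's direction (either way), y across, z up. Flat cheeks, 54 mm over all in y, 14 in x, from 23 below to 19 above the point: grip these. 0.3 kg.
- iris_center (a point): Iris: thin grey square plate with a small round opening, on the same kind of carrier as the lens. Point: centre of the opening, 74 mm above the carrier's underside; x light's direction (either way round), y across, z up. Plate 44 mm along y, 44 mm high, 8 mm along x, up to 22 mm above the point; grip its upright edges. A brass pin sticks 6 mm out of one face. 0.27 kg.
- holder_center (a point): Vial holder: square grey block with a round pocket in its top, on the same kind of carrier as the lens. Point: centre of the block, 45 mm above the carrier's underside; x along the channel, y across, z up. Block 48 x 48 mm, 30 mm high; grip its y sides near the top. Pocket central, 30 mm across, mouth chamfered 5 mm, 16 mm deep: floor 1 mm below the point. 0.32 kg.
- vial_center (a point): Closed reference vial standing upright: milky white glass cylinder 24 mm across with a white ribbed cap of the same width, 62 mm high in all. Point: its centre, 31 mm above its underside; z up along it. Standing in the pocket, its centre is 30 mm above the block's. 0.06 kg.
- blower: Bystander: black rubber lens blower with a red nozzle, 60 mm across and 109 mm high; origin under its centre.
- filters: Bystander: flat grey-green filter case, 64 x 62 x 18 mm; origin under its centre.
- pincers: Bystander: steel tweezers lying flat, 124 mm long along y, 14 mm wide, 10 mm high; origin under their middle.
Not all that is in view belongs to the job. Leave any blue look-alike of the part that bears holder_center alone.

How it is judged:
At the end, for the whole second after the job is handed in: Lens, iris and holder seated on the rail (height 3 mm, in line 0.15 rad, tilt 0.06), released, at rest. Lens 80 mm from lamp, holder 80 mm from detector (each within 12 mm, inner side); iris between, over 39 mm from both centres. Vial upright in the pocket (7 mm across, 4 mm in height) (z of lens_center in the frame of rail between 0.083 and 0.089 m and y of lens_center in the frame of rail between -0.008 and 0.008 m and angle between each of lens_center, iris_center, holder_center's own z axis and vertical below 0.06 rad and angle between the x axis of each of lens_center, iris_center, holder_center and the x axis of rail, either way round below 0.15 rad and z of iris_center in the frame of rail between 0.083 and 0.089 m and y of iris_center in the frame of rail between -0.008 and 0.008 m and z of holder_center in the frame of rail between 0.054 and 0.06 m and y of holder_center in the frame of rail between -0.008 and 0.008 m and horizontal distance between lens_center and lamp between 0.068 and 0.092 m and horizontal distance between lens_center and detector below 0.3 m and horizontal distance between holder_center and detector between 0.068 and 0.092 m and horizontal distance between holder_center and lamp below 0.3 m and horizontal distance between iris_center and lens_center above 0.039 m and horizontal distance between iris_center and holder_center above 0.039 m and horizontal distance between iris_center and lamp above 0.1 m and horizontal distance between iris_center and detector above 0.1 m and horizontal distance between vial_center and holder_center below 0.007 m and angle between vial_center's own z axis and vertical below 0.1 rad and z of vial_center in the frame of holder_center between 0.026 and 0.034 m and linear speed of each of lens, iris, holder, vial below 0.01 m/s); the robot touches nothing.
It fails at once if the lens blower is shoved out of its place (more than 20 mm) (distance of blower from where it was at the start of the episode above 0.02 m).
It fails at once if the filter case is shoved out of its place (more than 20 mm) (distance of filters from where it was at the start of the episode above 0.02 m).
It fails at once if the pair of tweezers is shoved out of its place (more than 20 mm) (distance of pincers from where it was at the start of the episode above 0.02 m).
It fails at once if the vial is tipped over (angle between vial_center's own z axis and vertical above 0.6 rad).
It also fails if it takes over 80 s, if anything falls off the work surface, if the arm or the gripper's body presses on something with over 40 N, if the wrist force passes 120 N, or if a joint passes its speed limit or range.

## Working session

There is one attempt and no reset: what is moved stays moved. The work goes in short steps, Python scripts to look and compute and a shell command to move; the robot and the scene stay as the last step left them, time stands still between calls to the robot, and variables do not carry over. Pictures are saved under pics/ and viewed, at most 14 in all, crops included, and the job is handed in when it is done.

```bash
ls; mkdir -p pics
cat > h.py <<'E'
from rig import robot
import cv2, numpy as np
def ray(cam,uv):
    p=robot.camera_params(cam);K=np.array(p["intrinsics"]);T=np.array(p["cam_to_world"])
    d=T[:3,:3]@np.linalg.solve(K,[uv[0],uv[1],1.]);return T[:3,3],d/np.linalg.norm(d)
def atz(cam,uv,z):
    o,d=ray(cam,uv);return o+d*(z-o[2])/d[2]
def tri(rays):
    A=sum(np.eye(3)-np.outer(d,d) for o,d in rays);b=sum((np.eye(3)-np.outer(d,d))@o for o,d in rays)
    return np.linalg.solve(A,b)
E
cat > a.py <<'E'
from h import *
np.set_printoptions(precision=3,suppress=True)
o=robot.observe();print(o["tool_pos"],o["eef_rot"],o["time"])
for c in ["top","side","wrist"]:
    cv2.imwrite(f"pics/{c}0.png",robot.get_image(c))
    T=np.array(robot.camera_params(c)["cam_to_world"]);print(c,T[:3,3],T[:3,2])
for n in ["rail","lamp","detector","lens_center","iris_center","holder_center","vial_center","blower","filters","pincers"]:
    for c in ["top","side"]:
        print(n,c,[(np.round(b["uv"]).tolist(),round(b["score"],2),atz(c,b["uv"],0.05)[:2].round(3).tolist()) for b in robot.boxes_of(n,c)[:3]])
E
python3 a.py
```

```text
pics
[0.246 0.574 0.23 ] [-0.631 -3.077  0.003] 0.0
top [ 0.406 -0.002  1.591] [ 0.074  0.001 -0.997]
side [0.539 0.849 0.643] [ 0.002 -0.833 -0.553]
wrist [0.169 0.606 0.373] [ 0.299 -0.13  -0.945]
rail top [([288.0, 155.0], 0.68, [0.641, 0.077])]
rail side [([279.0, 245.0], 0.91, [0.647, 0.156])]
lamp top [([237.0, 166.0], 0.9, [0.607, 0.237])]
lamp side [([293.0, 262.0], 0.71, [0.612, 0.211])]
detector top [([335.0, 142.0], 0.55, [0.683, -0.068])]
detector side [([275.0, 186.0], 0.8, [0.689, -0.095]), ([276.0, 239.0], 0.69, [0.657, 0.135])]
lens_center top [([370.0, 206.0], 0.8, [0.484, -0.174])]
lens_center side [([350.0, 177.0], 0.84, [0.476, -0.157])]
iris_center top [([332.0, 219.0], 0.81, [0.443, -0.057])]
iris_center side [([366.0, 200.0], 0.8, [0.438, -0.035])]
holder_center top [([389.0, 144.0], 0.78, [0.675, -0.234]), ([280.0, 211.0], 0.59, [0.468, 0.104]), ([297.0, 241.0], 0.5, [0.376, 0.052])]
holder_center side [([285.0, 166.0], 0.8, [0.671, -0.212]), ([395.0, 228.0], 0.77, [0.376, 0.083])]
vial_center top [([434.0, 223.0], 0.65, [0.431, -0.369]), ([198.0, 180.0], 0.61, [0.564, 0.355])]
vial_center side [([368.0, 280.0], 0.5, [0.453, 0.259])]
blower top [([434.0, 221.0], 0.82, [0.437, -0.368])]
blower side [([360.0, 151.0], 0.55, [0.439, -0.327])]
filters top [([197.0, 178.0], 0.94, [0.571, 0.36]), ([335.0, 139.0], 0.35, [0.692, -0.068])]
filters side [([304.0, 339.0], 0.82, [0.575, 0.405])]
pincers top [([398.0, 227.0], 0.52, [0.419, -0.258])]
pincers side [([365.0, 171.0], 0.58, [0.432, -0.191])]
```

```bash
python3 -c "
import cv2
a=cv2.imread('pics/top0.png')[90:290,160:480];b=cv2.imread('pics/side0.png')[120:370,180:500]
cv2.imwrite('pics/t1.png',cv2.resize(a,None,fx=2.5,fy=2.5,interpolation=3));cv2.imwrite('pics/s1.png',cv2.resize(b,None,fx=2.4,fy=2.4,interpolation=3))"
```

```text
(no output)
```

View pics/t1.png

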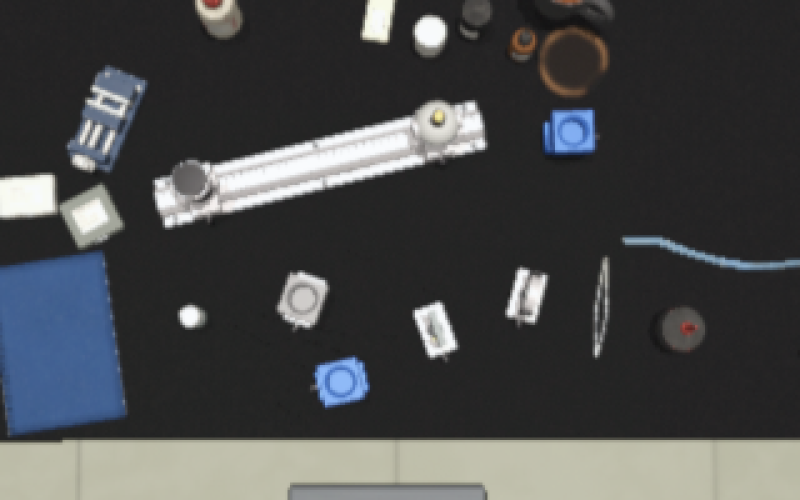

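View pics/s1.png

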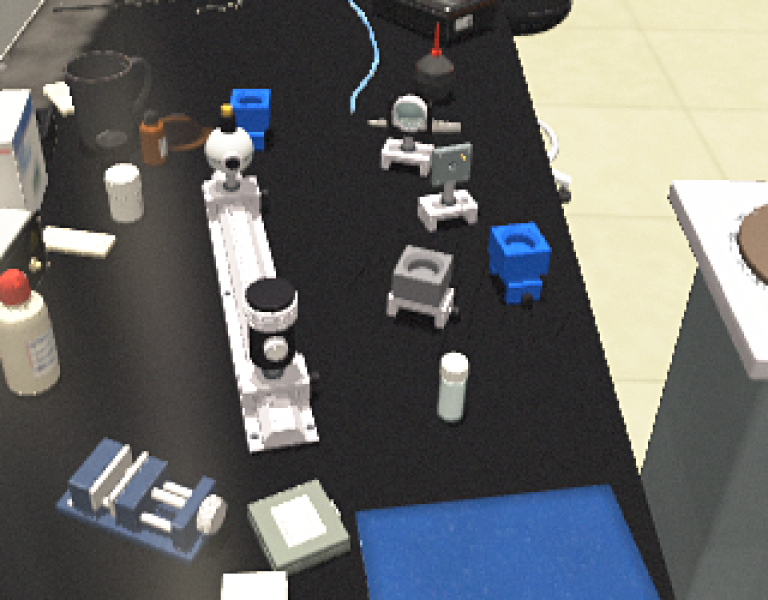

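Top view, full-image pixels: lamp (237,163), detector (334,140), lens (370,208), iris (333,222), vial (237,216). There are three holder shapes: grey (281,210), blue (296,242) and blue (389,142). The grey one fits the description, and both blue ones are look-alikes. The enlarged crops confirm this.

The bystanders are the filter case at the left, the tweezers at (400,213) and the blower at (433,221). Next I move the wrist camera over the bench for a closer measurement.

```bash
python3 -m crank '[[[22,-52,13,0,0,-5],[45,-105,26,0,0,-10],[67,-157,39,0,0,-16],[90,-210,52,0,0,-21],[112,-262,65,0,0,-26],[134,-314,78,0,0,-31],[157,-367,91,0,0,-36],[179,-419,104,0,0,-42],[202,-472,117,0,0,-47],[224,-524,130,0,0,-52]]]' -1 60
python3 -m crank '[[[0,0,0,0,0,0],[0,0,0,0,0,0]]]'
cat > b.py <<'E'
from h import *
import sys
np.set_printoptions(precision=3,suppress=True)
tag=sys.argv[1]
o=robot.observe();print(o["tool_pos"],o["eef_rot"],o["time"])
p=robot.camera_params("wrist");cv2.imwrite(f"pics/{tag}.png",robot.get_image("wrist"))
K=np.array(p["intrinsics"]);T=np.array(p["cam_to_world"]);np.savez(f"{tag}.npz",K=K,T=T);print(K[0,0],T[:3,3],T[:3,2])
for n in sys.argv[2:]:
    print(n,[(np.round(b["uv"],1).tolist(),round(b["score"],2),atz("wrist",b["uv"],0.05)[:2].round(3).tolist()) for b in robot.boxes_of(n,"wrist")[:3]])
E
python3 b.py w1 lamp detector lens_center iris_center holder_center vial_center
```

```text
time: 2.4
tool_pos: [0.4706, 0.0486, 0.3621]
eef_rot: [1.92, 2.486, 0.002]
wrist_force: [2.1, -0.7, -0.1]
gripper_width: 1.004
grip_force: 0.0
time: 2.65
tool_pos: [0.4699, 0.051, 0.3612]
eef_rot: [-1.916, -2.489, -0.0]
wrist_force: [-0.3, 0.4, 0.2]
gripper_width: 0.997
grip_force: 0.0
[0.47  0.051 0.361] [-1.916 -2.489 -0.   ] 2.65
322.7864375578905 [0.448 0.131 0.503] [ 0.083 -0.315 -0.945]
lamp [([476.2, 36.2], 0.92, [0.625, 0.241])]
detector [([434.5, 252.8], 0.94, [0.689, -0.061])]
lens_center [([285.5, 281.9], 0.62, [0.474, -0.175])]
iris_center [([275.4, 211.8], 0.94, [0.432, -0.059])]
holder_center [([330.3, 113.5], 0.97, [0.473, 0.101]), ([250.2, 125.3], 0.91, [0.37, 0.057]), ([393.9, 328.2], 0.55, [0.676, -0.217])]
vial_center [([342.0, 5.8], 0.65, [0.452, 0.229])]
```

View pics/w1.png

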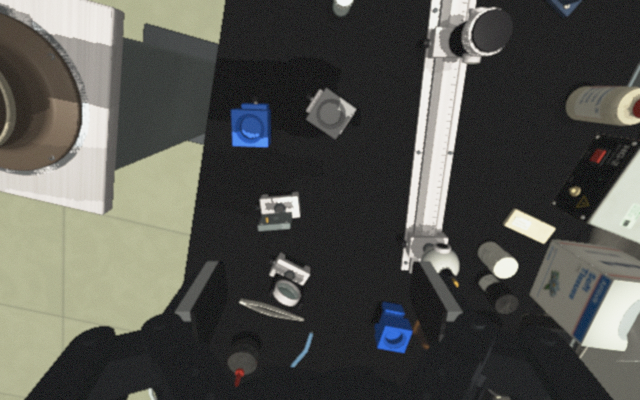

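```bash
python3 -c "
import cv2
a=cv2.imread('pics/w1.png')
l=cv2.resize(a[80:310,230:370],None,fx=2.6,fy=2.6,interpolation=2);r=cv2.resize(a[0:280,400:530],None,fx=2.14,fy=2.14,interpolation=2)[:598]
cv2.imwrite('pics/w1c.png',cv2.hconcat([l,cv2.copyMakeBorder(r,0,598-r.shape[0],0,0,0)]))"
```

```text
(no output)
```

View pics/w1c.png

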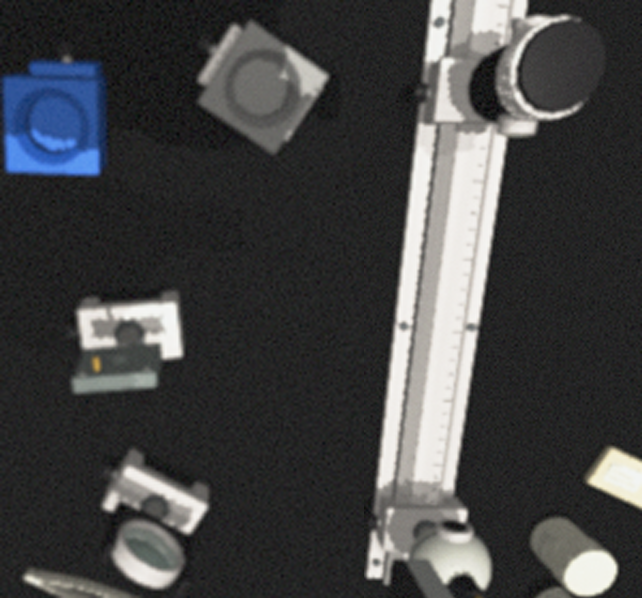

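Wrist view w1 shows:
- grey holder at (330,113), screw toward the upper left
- iris at (275,212) and lens at (286,285)
- lamp at (488,30) and detector at (437,262)
- rail flange holes at (419,152) and (450,153), which mark its middle

The blue look-alike is at (250,125) and stays untouched.

```bash
cat > c.py <<'E'
from h import *
np.set_printoptions(precision=4,suppress=True)
L=lambda x,y:(230+x/2.6,80+y/2.6); R=lambda x,y:(400+(x-364)/2.14,y/2.14)
w=lambda uv,z:atz("wrist",uv,z)[:2]
ang=lambda v:np.degrees(np.arctan2(v[1],v[0]))
a,b=w(R(430,20),.005),w(R(370,555),.005);c,d=w(R(527,2),.005),w(R(461,480),.005)
print("flange dirs",ang(b-a),ang(d-c)); 
h1,h2=w(R(404,326),.005),w(R(472,327),.005);print("holes",h1,h2,(h1+h2)/2,np.linalg.norm(h1-h2),ang(h2-h1))
u=(b-a)/np.linalg.norm(b-a);n=np.array([-u[1],u[0]]);print("width",n@(c-a),"n",n, "mid of edges offs",n@((a+c)/2),n@((h1+h2)/2))
lamp=w(R(560,68),.129);det=w(R(452,562),.086);print("lamp",lamp,"det",det,np.linalg.norm(lamp-det),ang(det-lamp))
print("lampcarr edge",w(R(440,123),.036),"det edge",w(R(428,508),.036))
print("holder",w(L(263,88),.06),"yaw y",ang(w(L(275,153),.06)-w(L(198,100),.06)), "x",ang(w(L(328,75),.06)-w(L(275,153),.06)))
print("iris plate",w(L(115,382),.096),ang(w(L(157,373),.096)-w(L(73,378),.096)),"carrier",ang(w(L(178,302),.024)-w(L(78,310),.024)),ang(w(L(183,357),.024)-w(L(81,360),.024)))
print("lens",w(L(150,553),.074),ang(w(L(208,498),.024)-w(L(128,462),.024)))
for n,t,s in [("lens",(370,206),(350,177)),("iris",(332,219),(366,200)),("holder",(280,211),(355,240)),("vial",(237,216),(368,280)),("lamp",(237,164),(293,262))]:
    print(n,tri([ray("top",t),ray("side",s)]))
E
python3 c.py
```

```text
flange dirs -75.84125168160101 -74.96881302760356
holes [0.6243 0.0768] [0.6724 0.0889] [0.6483 0.0828] 0.049591890172083555 14.087453532993763
width 0.05986548170628383 n [0.9696 0.2446] mid of edges offs 0.6479871843477882 0.6489036945184311
lamp [0.6087 0.2291] det [ 0.6857 -0.0597] 0.29889636825468774 -75.06963482113169
lampcarr edge [0.5896 0.2059] det edge [ 0.6795 -0.0443]
holder [0.4736 0.1015] yaw y -19.171793515478555 x 71.32118716879747
iris plate [ 0.4366 -0.0622] 18.64672279464431 carrier 19.766475792021357 16.765999108282745
lens [ 0.4806 -0.1773] -12.49905759638251
lens [ 0.4798 -0.1739  0.0397]
iris [ 0.44   -0.0563  0.0376]
holder [0.4709 0.1044 0.028 ]
vial [0.4524 0.2381 0.0303]
lamp [0.6101 0.2329 0.0716]
```

```bash
python3 -m crank '[[[1,13,-50,0,0,-9],[2,26,-100,0,0,-18],[3,39,-150,0,0,-27],[3,51,-200,0,0,-34],[3,51,-200,0,0,-34],[3,51,-200,0,0,-34]]]'
python3 b.py w2 holder_center
cat > d.py <<'E'
# triangulate a pixel pair from saved wrist views: d.py tagA u v tagB u v
from h import *
import sys
def r(t,u,v):
    z=np.load(t+".npz");d=z["T"][:3,:3]@np.linalg.solve(z["K"],[float(u),float(v),1]);return z["T"][:3,3],d/np.linalg.norm(d)
a=sys.argv;print(tri([r(*a[1:4]),r(*a[4:7])]).round(4))
E
python3 -c "
import cv2;cv2.imwrite('pics/w2v.png',cv2.resize(cv2.imread('pics/w2.png')[60:400,120:520],None,fx=1.7,fy=1.7,interpolation=2))"
```

```text
time: 3.75
tool_pos: [0.4741, 0.1013, 0.1628]
eef_rot: [2.558, 1.823, 0.002]
wrist_force: [0.7, 0.4, 0.6]
gripper_width: 1.0
grip_force: 0.0
[0.474 0.101 0.163] [2.558 1.823 0.002] 3.75
322.7864375578905 [0.501 0.18  0.305] [-0.105 -0.309 -0.945]
holder_center [([234.6, 258.5], 0.96, [0.384, 0.066]), ([315.5, 190.4], 0.78, [0.473, 0.103]), ([611.7, 385.5], 0.59, [0.696, -0.202])]
```

View pics/w2v.png

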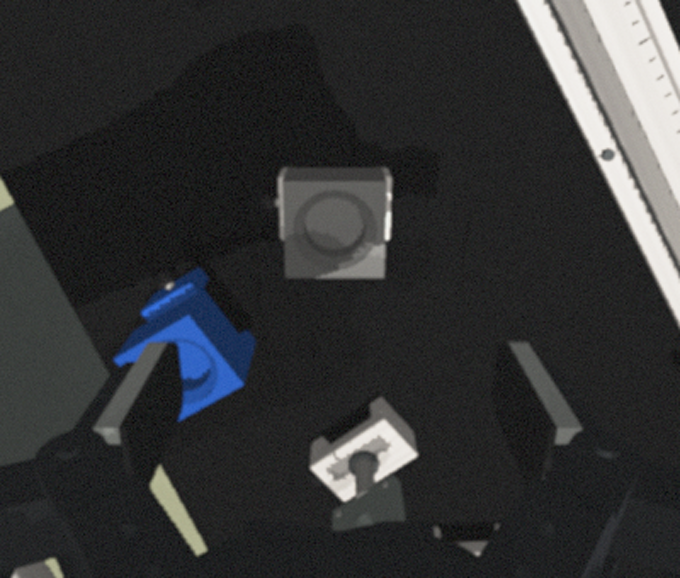

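The grey holder sits square between the fingers, with its pocket mouth at full-image (316,193). The blue look-alike at (225,265) is clear of the left finger's path.

```bash
python3 d.py w1 331.2 113.8 w2 316.5 193.5; python3 -c "
from h import *
print(atz('wrist',(316.5,193.5),.06))"
```

```text
[0.4735 0.1015 0.0559]
[0.47420182 0.10305033 0.06      ]
```

```bash
python3 -m crank '[[[0,0,-50,0,0,0],[0,0,-90,0,0,0],[0,0,-115,0,0,0],[0,0,-130,0,0,0],[0,0,-130,0,0,0],[0,0,-130,0,0,0]]]'
python3 -m crank '[[[0,0,0,0,0,0],[0,0,0,0,0,0],[0,0,0,0,0,0],[0,0,0,0,0,0],[0,0,0,0,0,0],[0,0,0,0,0,0]]]' 1 80
```

```text
time: 4.6
tool_pos: [0.4741, 0.1016, 0.0325]
eef_rot: [2.56, 1.82, 0.003]
wrist_force: [0.7, -0.1, -0.7]
gripper_width: 1.004
grip_force: 0.0
time: 5.35
tool_pos: [0.4736, 0.1017, 0.0321]
eef_rot: [-2.561, -1.82, -0.002]
wrist_force: [-1.9, 0.1, 9.1]
gripper_width: 0.545
grip_force: 81.5
```

```bash
python3 -m crank '[[[0,0,35,0,0,0],[0,0,70,0,0,0],[48,-21,70,0,0,9],[96,-42,70,0,0,18],[144,-63,70,0,0,27],[192,-85,70,0,0,34],[192,-85,60,0,0,34],[192,-85,50,0,0,34],[192,-85,40,0,0,34],[192,-85,40,0,0,34]]]'
python3 b.py w3 detector holder_center
python3 -c "
import cv2;cv2.imwrite('pics/w3v.png',cv2.resize(cv2.imread('pics/w3.png')[0:400,100:540],None,fx=1.5,fy=1.5,interpolation=2))"
```

```text
time: 6.6
tool_pos: [0.6637, 0.0175, 0.0702]
eef_rot: [-1.914, -2.489, 0.002]
wrist_force: [-1.5, -0.2, -3.4]
gripper_width: 0.549
grip_force: 84.3
[0.664 0.018 0.07 ] [-1.914 -2.489  0.002] 6.6
322.7864375578905 [0.642 0.098 0.212] [ 0.081 -0.315 -0.945]
detector [([315.6, 355.4], 0.94, [0.684, -0.062])]
holder_center [([318.5, 274.0], 0.93, [0.67, -0.004])]
```

View pics/w3v.png

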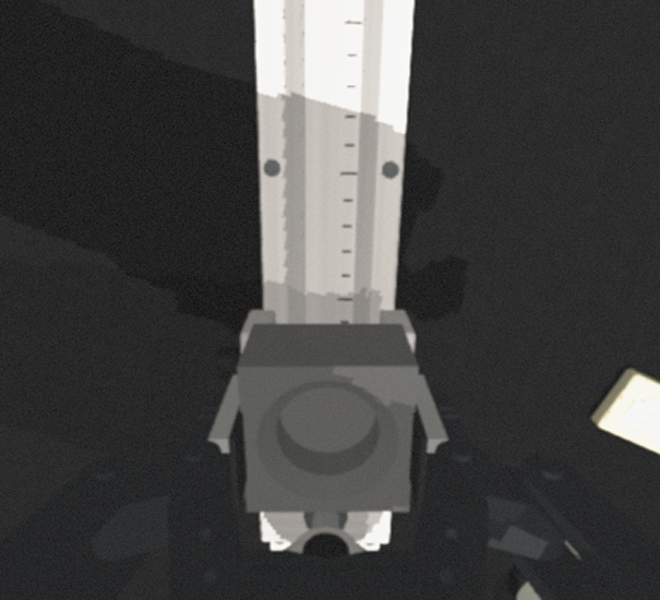

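The holder is centred over the rail (block mid crop x 328, rail mid x 330). I lower it.

```bash
python3 -c "
from h import *
a=atz('wrist',(281.3,112),.005);b=atz('wrist',(360,112.7),.005);print(a,b,(a+b)/2)"
python3 -m crank '[[[0,0,-8,0,0,0],[0,0,-16,0,0,0],[0,0,-22,0,0,0],[0,0,-27,0,0,0],[0,0,-28,0,0,0],[0,0,-28,0,0,0]]]'
```

```text
[0.62499011 0.07610538 0.005     ] [0.67284238 0.08837433 0.005     ] [0.64891624 0.08223986 0.005     ]
time: 7.5
tool_pos: [0.6649, 0.0164, 0.0443]
eef_rot: [-1.917, -2.489, -0.0]
wrist_force: [-4.1, -1.3, 7.9]
gripper_width: 0.547
grip_force: 85.7
```

```bash
python3 -m crank '[[[0,0,0,0,0,0],[0,0,0,0,0,0],[0,0,0,0,0,0],[0,0,0,0,0,0]]]' -1
python3 -m crank '[[[0,0,50,0,0,0],[0,0,110,0,0,0],[-20,-20,140,0,0,0],[-60,-64,150,0,0,-9],[-102,-107,150,0,0,-18],[-143,-150,150,0,0,-27],[-185,-193,150,0,0,-27],[-185,-193,150,0,0,-27],[-185,-193,150,0,0,-27]]]'
python3 b.py w4 lens_center 
python3 -c "
import cv2;cv2.imwrite('pics/w4v.png',cv2.resize(cv2.imread('pics/w4.png')[60:400,120:520],None,fx=1.7,fy=1.7,interpolation=2))"
```

```text
time: 8.0
tool_pos: [0.6652, 0.0165, 0.0432]
eef_rot: [1.917, 2.489, 0.0]
wrist_force: [-0.6, 0.3, 0.2]
gripper_width: 0.998
grip_force: 0.0
time: 9.12
tool_pos: [0.4807, -0.1762, 0.1936]
eef_rot: [2.445, 1.973, 0.002]
wrist_force: [0.7, 1.0, 0.3]
gripper_width: 1.001
grip_force: 0.0
[ 0.481 -0.176  0.194] [2.445 1.973 0.002] 9.125
322.7864375578905 [ 0.498 -0.095  0.336] [-0.068 -0.319 -0.945]
lens_center [([311.9, 179.3], 0.93, [0.476, -0.172])]
```

View pics/w4v.png

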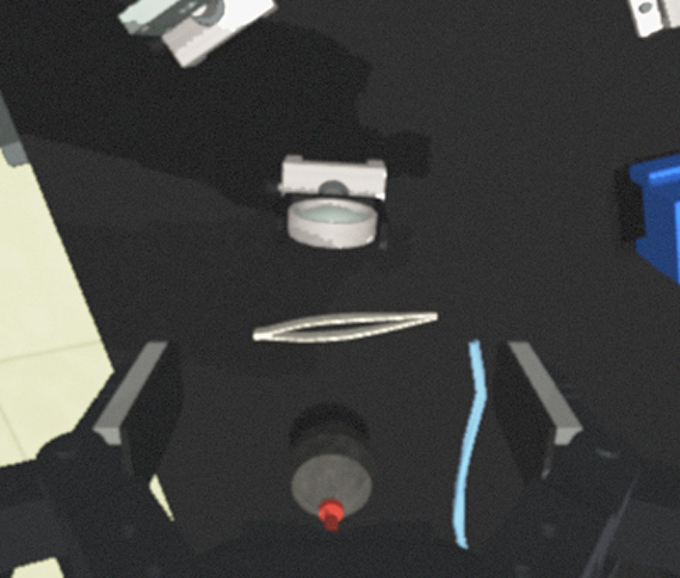

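```bash
python3 d.py w1 287.7 292.7 w4 315.3 190.6; python3 -c "
from h import *
P=lambda x,y,z=.024:atz('wrist',(120+x/1.7,60+y/1.7),z)
g=lambda a,b:np.degrees(np.arctan2(b[1]-a[1],b[0]-a[0]))
print(P(332,222,.074),g(P(283,158),P(385,165)),g(P(280,191),P(387,199)),P(333,178),'ring',g(P(288,208,.08),P(377,211,.08)))"
```

```text
[ 0.4792 -0.1759  0.0766]
[ 0.47852211 -0.17620351  0.074     ] -16.014826142241816 -16.459125221650307 [ 0.48094729 -0.16577941  0.024     ] ring -14.054927277781905
```

The lens ring centre is at full-image (315,191) and the tweezers are well below it at (323,252). The carrier is turned about 3° more than the tool, so I correct that and descend.

```bash
python3 -m crank '[[[-2,0,-50,0,0,-3],[-2,0,-100,0,0,-3],[-2,0,-125,0,0,-3],[-2,0,-137,0,0,-3],[-2,0,-137,0,0,-3],[-2,0,-137,0,0,-3]]]'
python3 -m crank '[[[0,0,0,0,0,0],[0,0,0,0,0,0],[0,0,0,0,0,0],[0,0,0,0,0,0],[0,0,0,0,0,0]]]' 1 80
```

```text
time: 9.98
tool_pos: [0.4791, -0.1766, 0.0572]
eef_rot: [2.494, 1.908, 0.002]
wrist_force: [-0.4, -0.5, 0.2]
gripper_width: 1.002
grip_force: 0.0
time: 10.6
tool_pos: [0.4786, -0.1766, 0.0573]
eef_rot: [2.495, 1.908, 0.002]
wrist_force: [-2.6, 0.4, 8.3]
gripper_width: 0.623
grip_force: 82.7
```

```bash
python3 -m crank '[[[0,0,40,0,0,0],[0,0,80,0,0,0],[20,55,80,0,0,5],[45,110,80,0,0,10],[70,165,80,0,0,15],[95,220,80,0,0,20],[123,275,80,0,0,25],[151,329,70,0,0,30],[151,329,50,0,0,30],[151,329,40,0,0,30]]]'
python3 -m crank '[[[0,0,0,0,0,0],[0,0,0,0,0,0]]]'
python3 b.py w5 lamp lens_center
python3 -c "
import cv2;cv2.imwrite('pics/w5v.png',cv2.resize(cv2.imread('pics/w5.png')[0:400,100:540],None,fx=1.5,fy=1.5,interpolation=2))"
```

```text
time: 11.85
tool_pos: [0.6279, 0.1519, 0.0945]
eef_rot: [-1.916, -2.488, 0.005]
wrist_force: [0.6, -0.3, -2.6]
gripper_width: 0.62
grip_force: 85.5
time: 12.1
tool_pos: [0.6295, 0.1511, 0.0971]
eef_rot: [1.919, 2.487, 0.001]
wrist_force: [-0.3, 0.6, -2.4]
gripper_width: 0.617
grip_force: 85.5
[0.629 0.151 0.097] [1.919 2.487 0.001] 12.1
322.7864375578905 [0.608 0.231 0.239] [ 0.083 -0.316 -0.945]
lamp [([323.5, 86.2], 0.8, [0.611, 0.232])]
lens_center []
```

View pics/w5v.png

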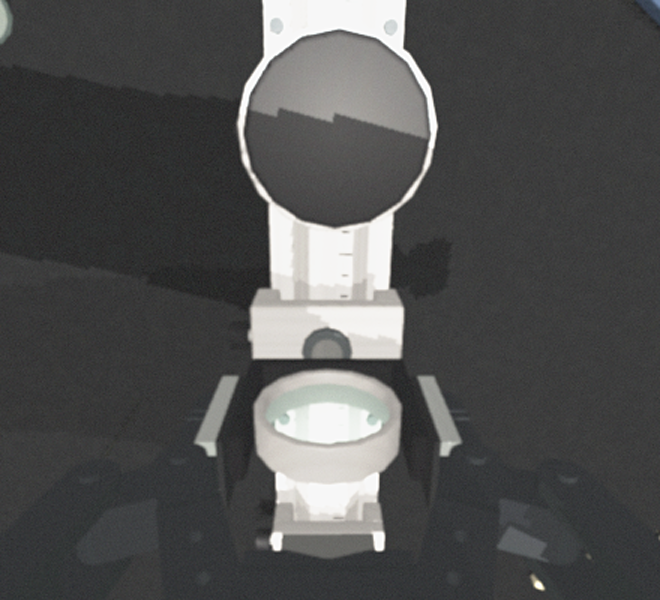

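The lens is held level over the rail. Its carrier mid is at crop x 327 against rail mid 331, which is within play. The lamp cap centre is at full-image (325,85).

```bash
python3 d.py w1 491.6 31.8 w5 324.7 85.3; python3 -c "
from h import *
print(atz('wrist',(324.7,85.3),.129))"
python3 -m crank '[[[0,0,-8,0,0,0],[0,0,-16,0,0,0],[0,0,-22,0,0,0],[0,0,-27,0,0,0],[0,0,-28,0,0,0],[0,0,-28,0,0,0]]]'
```

```text
[0.6105 0.2311 0.124 ]
[0.60985741 0.23281371 0.129     ]
time: 13.0
tool_pos: [0.6291, 0.1524, 0.0694]
eef_rot: [-1.917, -2.489, -0.0]
wrist_force: [-4.8, -0.4, 8.9]
gripper_width: 0.62
grip_force: 87.0
```

```bash
python3 -m crank '[[[0,0,0,0,0,0],[0,0,0,0,0,0],[0,0,0,0,0,0],[0,0,0,0,0,0]]]' -1
python3 -m crank '[[[0,0,50,0,0,0],[0,0,100,0,0,0],[-38,-43,125,0,0,4],[-76,-86,125,0,0,4],[-114,-128,125,0,0,4],[-152,-170,125,0,0,4],[-192,-213,125,0,0,4],[-192,-213,125,0,0,4],[-192,-213,125,0,0,4]]]'
python3 b.py w6 iris_center 
python3 -c "
import cv2;cv2.imwrite('pics/w6v.png',cv2.resize(cv2.imread('pics/w6.png')[60:400,120:520],None,fx=1.7,fy=1.7,interpolation=2))"
```

```text
time: 13.5
tool_pos: [0.6292, 0.1525, 0.0682]
eef_rot: [1.917, 2.489, -0.0]
wrist_force: [-0.5, -0.2, -0.2]
gripper_width: 0.996
grip_force: 0.0
time: 14.62
tool_pos: [0.4378, -0.0602, 0.1937]
eef_rot: [1.829, 2.554, 0.002]
wrist_force: [0.1, 0.6, 0.2]
gripper_width: 0.998
grip_force: 0.0
[ 0.438 -0.06   0.194] [1.829 2.554 0.002] 14.625
322.7864375578905 [0.41  0.018 0.336] [ 0.106 -0.309 -0.945]
iris_center [([315.4, 177.3], 0.73, [0.434, -0.057])]
```

View pics/w6v.png

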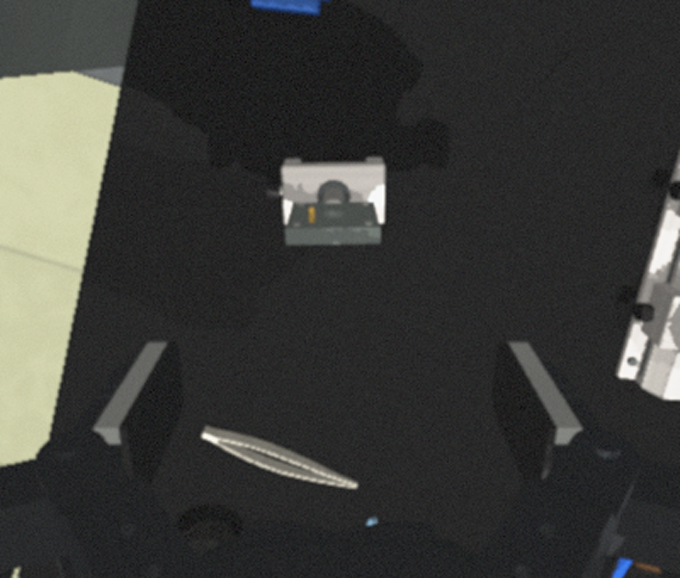

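The iris plate is square to the tool, its top strip centred at full-image (316,198), with the brass pin on the near face.

```bash
python3 d.py w1 274.2 226.9 w6 315.9 198.2; python3 -c "
from h import *
print(atz('wrist',(315.9,198.2),.096))"
```

```text
[ 0.4361 -0.062   0.0955]
[ 0.43591473 -0.06081966  0.096     ]
```

```bash
python3 -m crank '[[[-1,0,-50,0,0,0],[-1,0,-100,0,0,0],[-1,0,-122,0,0,0],[-1,0,-134,0,0,0],[-1,0,-134,0,0,0],[-1,0,-134,0,0,0]]]'
python3 -m crank '[[[0,0,0,0,0,0],[0,0,0,0,0,0],[0,0,0,0,0,0],[0,0,0,0,0,0],[0,0,0,0,0,0],[0,0,0,0,0,0]]]' 1 80
```

```text
time: 15.48
tool_pos: [0.437, -0.0604, 0.0601]
eef_rot: [1.828, 2.554, 0.001]
wrist_force: [-0.3, 0.6, 0.2]
gripper_width: 1.004
grip_force: 0.0
time: 16.23
tool_pos: [0.4364, -0.0606, 0.0601]
eef_rot: [1.829, 2.554, 0.001]
wrist_force: [-1.8, -0.2, 8.6]
gripper_width: 0.501
grip_force: 79.8
```

```bash
python3 -m crank '[[[0,0,45,0,0,0],[0,0,90,0,0,0],[42,29,90,0,0,-4],[84,58,90,0,0,-4],[126,87,90,0,0,-4],[168,116,85,0,0,-4],[211,145,70,0,0,-4],[211,145,50,0,0,-4],[211,145,40,0,0,-4],[211,145,40,0,0,-4]]]'
python3 -m crank '[[[0,0,-8,0,0,0],[0,0,-16,0,0,0],[0,0,-22,0,0,0],[0,0,-27,0,0,0],[0,0,-28,0,0,0],[0,0,-28,0,0,0]]]'
```

```text
time: 17.48
tool_pos: [0.6457, 0.0831, 0.0984]
eef_rot: [-1.918, -2.487, 0.004]
wrist_force: [0.3, -0.9, -1.4]
gripper_width: 0.501
grip_force: 83.0
time: 18.23
tool_pos: [0.6472, 0.0845, 0.0721]
eef_rot: [-1.917, -2.489, -0.001]
wrist_force: [-3.9, 0.8, 5.8]
gripper_width: 0.501
grip_force: 84.1
```

```bash
python3 -m crank '[[[0,0,0,0,0,0],[0,0,0,0,0,0],[0,0,0,0,0,0],[0,0,0,0,0,0]]]' -1
python3 -m crank '[[[0,0,50,0,0,0],[0,0,105,0,0,0],[-39,31,120,0,0,0],[-78,61,120,0,0,0],[-117,92,120,0,0,0],[-156,122,120,0,0,0],[-195,153,120,0,0,0],[-195,153,120,0,0,0],[-195,153,120,0,0,0]]]'
python3 b.py w7 vial_center 
python3 -c "
import cv2;cv2.imwrite('pics/w7v.png',cv2.resize(cv2.imread('pics/w7.png')[60:400,120:520],None,fx=1.7,fy=1.7,interpolation=2))"
```

```text
time: 18.73
tool_pos: [0.6472, 0.0845, 0.0712]
eef_rot: [1.917, 2.489, 0.0]
wrist_force: [-0.4, -0.6, -0.5]
gripper_width: 0.996
grip_force: 0.0
time: 19.85
tool_pos: [0.4527, 0.2373, 0.1916]
eef_rot: [1.916, 2.489, 0.001]
wrist_force: [0.1, -0.8, 1.2]
gripper_width: 0.998
grip_force: 0.0
[0.453 0.237 0.192] [1.916 2.489 0.001] 19.85
322.7864375578905 [0.431 0.317 0.334] [ 0.084 -0.316 -0.945]
vial_center []
```

View pics/w7v.png

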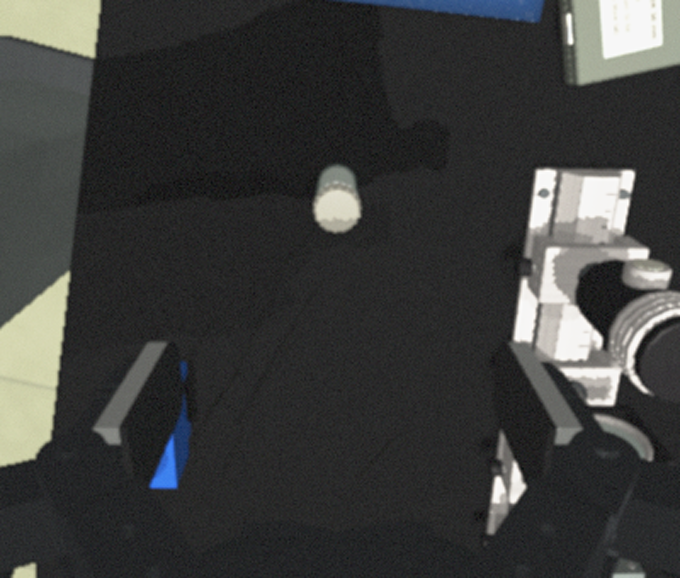

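The vial cap's top centre is at full-image (318,184), upright and clear on all sides.

```bash
python3 -c "
from h import *
r=ray('wrist',(318.2,184.1));print(atz('wrist',(318.2,184.1),.062),tri([r,ray('side',(368.8,270.2))]))"
```

```text
[0.45232602 0.2377484  0.062     ] [0.45167818 0.23680281 0.05758171]
```

```bash
python3 -m crank '[[[0,0,-55,0,0,0],[0,0,-110,0,0,0],[0,0,-145,0,0,0],[0,0,-164,0,0,0],[0,0,-164,0,0,0],[0,0,-164,0,0,0]]]'
python3 -m crank '[[[0,0,0,0,0,0],[0,0,0,0,0,0],[0,0,0,0,0,0],[0,0,0,0,0,0],[0,0,0,0,0,0],[0,0,0,0,0,0],[0,0,0,0,0,0]]]' 1 40
```

```text
time: 20.7
tool_pos: [0.4532, 0.2371, 0.0279]
eef_rot: [1.918, 2.487, 0.001]
wrist_force: [-0.5, 0.1, 0.5]
gripper_width: 1.004
grip_force: 0.0
time: 21.58
tool_pos: [0.4524, 0.2377, 0.0277]
eef_rot: [1.917, 2.489, 0.001]
wrist_force: [-0.8, 0.6, 5.8]
gripper_width: 0.267
grip_force: 39.0
```

```bash
python3 -m crank '[[[0,0,50,0,0,0],[0,0,100,0,0,0],[30,-31,140,0,0,0],[66,-69,140,0,0,0],[103,-107,140,0,0,0],[140,-145,140,0,0,0],[177,-184,130,0,0,0],[213,-221,110,0,0,0],[213,-221,100,0,0,0],[213,-221,100,0,0,0]]]'
python3 -m crank '[[[0,0,0,0,0,0],[0,0,0,0,0,0]]]'
python3 b.py w8 holder_center vial_center
python3 -c "
import cv2;cv2.imwrite('pics/w8v.png',cv2.resize(cv2.imread('pics/w8.png')[0:400,100:540],None,fx=1.5,fy=1.5,interpolation=2))"
```

```text
time: 22.82
tool_pos: [0.6639, 0.0168, 0.1257]
eef_rot: [-1.915, -2.487, 0.003]
wrist_force: [0.1, -0.1, -0.7]
gripper_width: 0.269
grip_force: 39.5
time: 23.08
tool_pos: [0.6652, 0.0179, 0.1282]
eef_rot: [1.914, 2.491, 0.002]
wrist_force: [-0.1, 0.4, -0.5]
gripper_width: 0.271
grip_force: 39.5
[0.665 0.018 0.128] [1.914 2.491 0.002] 23.075
322.7864375578905 [0.643 0.098 0.27 ] [ 0.085 -0.315 -0.945]
holder_center [([315.7, 202.5], 0.64, [0.662, 0.02]), ([316.5, 12.2], 0.24, [0.632, 0.138])]
vial_center [([317.6, 276.0], 0.97, [0.679, -0.04])]
```

View pics/w8v.png

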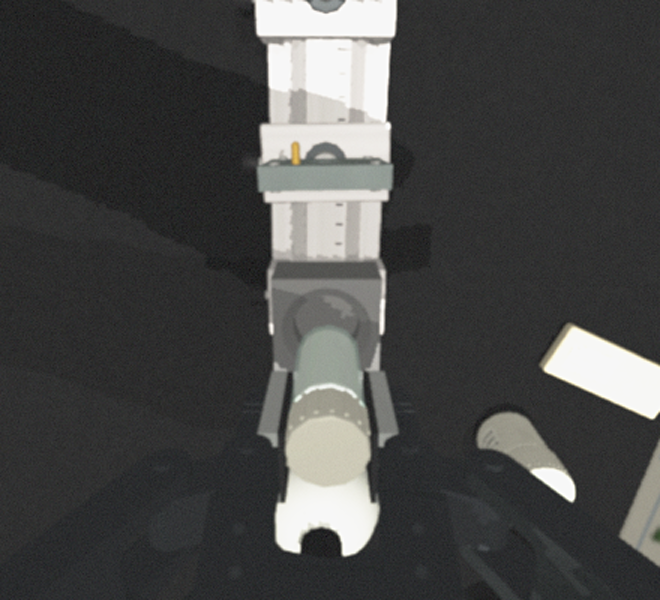

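```bash
python3 -c "
from h import *
P=lambda x,y,z:atz('wrist',(100+x/1.5,y/1.5),z).round(4)
print(P(327,330,.072),P(328,279,.072),'far edge; near',P(328,368,.072),'vialtop',P(328,451,.162),'iris',P(325,178,.108),'iriscarr',P(325,130,.036))
print(robot.observe()['tool_pos'])"
```

```text
[0.665  0.0157 0.072 ] [0.6593 0.0387 0.072 ] far edge; near [ 0.6702 -0.0024  0.072 ] vialtop [0.6643 0.0192 0.162 ] iris [0.6466 0.0824 0.108 ] iriscarr [0.6425 0.0965 0.036 ]
[0.66520493 0.01719258 0.12800209]
```

The pocket measures (0.665, 0.016) and the vial (0.665, 0.018). I nudge −1 mm in y and lower.

```bash
python3 -m crank '[[[0,-1,-10,0,0,0],[0,-1,-20,0,0,0],[0,-1,-28,0,0,0],[0,-1,-35,0,0,0],[0,-1,-40,0,0,0],[0,-1,-43,0,0,0],[0,-1,-44,0,0,0],[0,-1,-44,0,0,0]]]'
```

```text
time: 24.22
tool_pos: [0.6653, 0.0155, 0.0838]
eef_rot: [1.916, 2.489, 0.001]
wrist_force: [-0.5, -0.0, 2.9]
gripper_width: 0.262
grip_force: 39.8
```

```bash
python3 -m crank '[[[0,0,0,0,0,0],[0,0,0,0,0,0],[0,0,0,0,0,0],[0,0,0,0,0,0],[0,0,0,0,0,0]]]' -1
python3 -m crank '[[[0,0,30,0,0,0],[0,0,80,0,0,0],[0,0,130,0,0,0],[-30,30,170,0,0,0],[-60,60,200,0,0,0],[-60,60,200,0,0,0],[-60,60,200,0,0,0]]]'
python3 b.py w9 lamp detector lens_center iris_center holder_center vial_center
python3 -c "
import cv2
from h import *
s=robot.get_image('side');cv2.imwrite('pics/s9.png',s)
a=cv2.resize(cv2.imread('pics/w9.png')[0:400,180:500],(480,600),interpolation=2);b=cv2.resize(s[140:320,240:335],(316,600),interpolation=2)
cv2.imwrite('pics/w9v.png',cv2.hconcat([a,b]))"
```

```text
time: 24.85
tool_pos: [0.6651, 0.0155, 0.0833]
eef_rot: [-1.917, -2.489, 0.0]
wrist_force: [0.2, -0.7, -0.1]
gripper_width: 1.002
grip_force: 0.0
time: 25.72
tool_pos: [0.6052, 0.0751, 0.2832]
eef_rot: [1.916, 2.489, -0.0]
wrist_force: [0.3, -0.1, -0.4]
gripper_width: 0.999
grip_force: 0.0
[0.605 0.075 0.283] [ 1.916  2.489 -0.   ] 25.725
322.7864375578905 [0.583 0.155 0.425] [ 0.084 -0.316 -0.945]
lamp [([363.5, 20.6], 0.72, [0.612, 0.228])]
detector [([348.7, 277.7], 0.63, [0.685, -0.071])]
lens_center [([356.0, 96.1], 0.91, [0.626, 0.154])]
iris_center [([351.0, 161.0], 0.56, [0.642, 0.083])]
holder_center [([319.4, 352.0], 0.9, [0.679, -0.203]), ([343.6, 211.6], 0.74, [0.652, 0.019]), ([119.8, 121.8], 0.72, [0.375, 0.06])]
vial_center [([356.1, 230.6], 0.7, [0.674, -0.001])]
```

View pics/w9v.png

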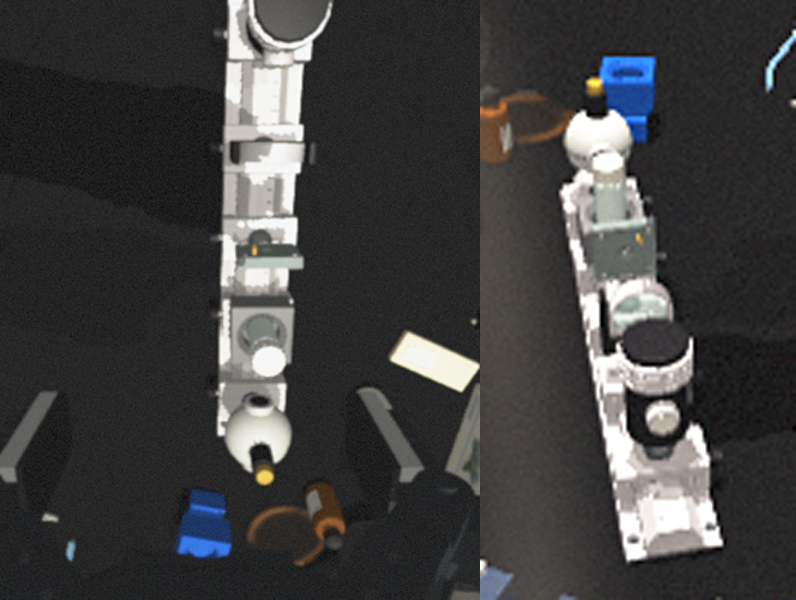

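Everything is in place: lens, iris and holder are seated on the rail, and the vial stands upright in the pocket at crop (265,345). The gripper is clear.

```bash
python3 -c "
from rig import robot
print(robot.close_job())"
```

```text
the job is handed in; nothing more can be done
None
```

The job is handed in at about 26 s: lens about 81 mm from the lamp, vial holder about 80 mm from the detector and iris about 70 mm from each, all seated on the rail, with the vial upright in the pocket and no bystanders touched; the hand-in returned no verdict.

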